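# Lay the last soap carton down at the end of its row

## Task

One soap carton still stands on its long edge, off the end of the row of three that lie label up. Tip it over with the fingertips so that it lies flat with its label up, then push it along the table until it lies squarely against the end of the row, close up to its neighbour and in line with the others. Only push it with the fingers, do not pick it up, and leave the row, the thread spool, the label tub and the tape roll where they are.

Things in the scene. Friction and masses are not known exactly. Their poses are not given: they have to be found in the camera images.
- carton: the standing soap carton: closed pink board box 90 x 60 x 30 mm, 0.1 to 0.17 kg, loose, standing on a 90 x 30 mm face, 60 mm high. Origin: centre of the face it stands on at the start. x runs along the 90 mm side; y (30 mm way) points out of the broad face with the olive label; z, at first up, is the 60 mm way. The opposite broad face is plain. The label may face the row or away from it
- carton_center (a point): centre of that carton: 30 mm up while it stands, 15 mm when it lies flat. Its label also folds 14 mm over onto the face on top at the start: seen from above, the olive strip lies on the label's side. To end label up it must fall towards its -y side; pushed above 40 mm on the label face it tips rather than slides, and falls by itself once it leans about 27 degrees
- row_left: one of the three soap cartons lying label up, 90 x 60 x 30 mm, 0.13 kg, loose. Origin: centre of its underside. x along its 90 mm side, y along the row towards its left end, z up. This is the row's left (+y) end
- row_middle: one of the three soap cartons lying label up, 90 x 60 x 30 mm, 0.13 kg, loose. Origin: centre of its underside. x along its 90 mm side, y along the row towards its left end, z up. This is the middle one; the three lie side by side along their long sides at 60.5 mm from centre to centre
- row_right: one of the three soap cartons lying label up, 90 x 60 x 30 mm, 0.13 kg, loose. Origin: centre of its underside. x along its 90 mm side, y along the row towards its left end, z up. This is the row's right (-y) end
- spool: white thread spool with dark thread, standing on end off the other end of the row: flanges 52 mm across, 50 mm high, loose. Origin: centre of its underside. To be left alone
- label_tub: open clear plastic tub with paper labels, 90 x 110 mm, 45 mm high, beyond the row as seen from the robot, loose. Origin: centre of its underside. To be left alone
- tape_roll: brown tape roll lying flat, 80 mm across, 24 mm high, with a 52 mm hole, between the row and the robot, loose. Origin: centre of its underside. To be left alone
Things that resemble listed ones, but are neither listed nor needed, are in the scene too. Leave any blue or red look-alike of the row_middle alone.

How it is judged (in metres and radians):
On the way:
1. the carton lies flat, label up (angle between carton's own y axis and vertical below 0.1 rad and height (world z) of carton_center below 0.019 m), for 0.2 s.
At the end, for the whole second after the job is handed in: the carton lies flat on the table at rest, label up (within 6 degrees), its long side within about 6 mm of the end carton of the row, in line with it to 10 mm and parallel to 6 degrees; row and bystanders within 20 mm of where they were (angle between carton's own y axis and vertical below 0.1 rad and height (world z) of carton_center between 0.012 and 0.018 m and linear speed of carton below 0.01 m/s and ((y of carton_center in the frame of row_left between 0.056 and 0.067 m and x of carton_center in the frame of row_left between -0.01 and 0.01 m and angle between the x axis of carton and the x axis of row_left, either way round below 0.1 rad) or (y of carton_center in the frame of row_right between -0.067 and -0.056 m and x of carton_center in the frame of row_right between -0.01 and 0.01 m and angle between the x axis of carton and the x axis of row_right, either way round below 0.1 rad)) and distance of each of row_left, row_middle, row_right, spool, label_tub, tape_roll from where it was at the start of the episode below 0.02 m and angle between each of row_left, row_middle, row_right's own z axis and vertical below 0.1 rad); the robot touches nothing.
It fails at once if the carton is lifted off the table (centre more than 42 mm up) (height (world z) of carton_center above 0.042 m).
It fails at once if a carton of the row is pushed more than 20 mm out of place (distance of any of row_left, row_middle, row_right from where it was at the start of the episode above 0.02 m).
It fails at once if the spool, label tub or tape roll is displaced by more than 20 mm or knocked over (distance of any of spool, label_tub, tape_roll from where it was at the start of the episode above 0.02 m or angle between any of spool, label_tub, tape_roll's own z axis and vertical above 0.3 rad).
It also fails if it takes over 51 s, if anything falls off the work surface, if the arm or the gripper's body presses on something with over 40 N, if the wrist force passes 120 N, or if a joint passes its speed limit or range.

## Robot

A 6-joint arm with a two-finger parallel gripper is mounted at the origin on the work surface. World frame = base frame: x ahead of the robot, y to its left, z up, the work surface at z = 0. Lengths are in mm, angles in rad, forces in N, time in s.
With the tool pointing down it reaches from about 375 to 925 mm from the base axis. Payload 5.7 kg.
Tool frame: the origin (TCP) lies at the very end of the fingers, on their centre line; the grasp point (between the pads) lies 19 mm behind it; z points along the fingers, y is the line along which they close (so a half turn about z gives the same grasp; the last joint's range is limited). The gripper opens to 88 mm and grips with 3 to 60 N. Pads are 20 mm wide; open, the fingers measure 115 mm over their backs; the gripper's body (75 mm by 178 mm) begins 61 mm behind the grasp point.
Start: joints at [1.01, 0.359, 1.51, -0, 1.272, -0.115], TCP at [258.696, 541.33, 222.623] pointing down, gripper open.
Joint ranges: [-2.97, 2.97], [-1.01, 2.36], [0.21, 2.38], [-0.96, 4.11], [0.2, 2.71], [-2.98, 2.98]. Speed limits (rad/s): [2.39, 2.39, 3.14, 3.14, 3.14, 3.14].

## Interface

Orientations are given as a unit quaternion [x, y, z, w].
In Python, from bench import r gives the robot as it stands. The module is installed in compiled form; this text tells all that it offers.
- The arm moves only by the tool drive_tool, never from a script. Its argument "deltas" is one flat list of numbers, 7 for each row, row after row: the shift along the tool's x, y, z in cm, then the turn, a rotation vector about the tool's x, y, z in degrees, then the finger opening in cm, from 0 to 8.78. In form: [dx, dy, dz, wx, wy, wz, jaw, dx, dy, dz, wx, wy, wz, jaw, ...]. A call has 1 to 10 rows; each row shifts and turns the commanded pose from where the row before left it, along the tool's axes as they then stand; what a row does not reach is not made up. A row lasts 1/8 s, in which the tool goes at most 62.5 mm and 10.7 degrees, less where a joint would pass 70% of its speed; a pose out of reach is approached as far as the arm can. A call is refused whole if a number of a shift passes 6.25 or a number of a turn 10.7, either way. A call with a gripper value outside its range is refused whole. The fingers move at their own pace and stop on an object; "force" is the grip in N (left out, the last holds). Time passes only in rows, so rows that do not move let the fingers close. It gives the time, the measured TCP pose, the force, the opening and the grip force at its end, in the units of the state.
- r.get_state(): the state, without advancing time (a new reading comes with each control period).
- r.read_camera(name): name is "scene" or "top" or "wrist"; returns the picture (384x512x3 uint8, blue, green, red); there is no depth.
- r.camera_params(name): a dict with "fovy" (degrees; the focal length in pixels is half the picture's height over the tangent of half this angle, whatever the lens; pixels are square), "cx", "cy" (the principal point, pixels), "extrinsics" (4x4, takes a point from world to camera coordinates). Camera axes: x right, y down, z forward; pixel columns grow to the right and rows downward; lengths in mm; the calibration is good to about 2 mm. A picture is of the moment at which its call begins: read the wrist's pose just before it. camera_params takes no time and is no camera call; for the wrist camera it gives the pose at the moment of the call.
- r.hand_in(): hands the job in; it is judged then, once.
The state is a dict: "time": time; "joints": joint angles; "dq": joint speeds; "joint_torque": joint torques, N m; "position": TCP position; "tool_rot": TCP orientation; "wrist_force": force on the tool from outside, world axes, zero at the start; "wrist_torque": the same for the moment, N m; "grip_width": finger opening in mm; "grasp_force": force on a finger pad.
Only numpy, scipy, OpenCV 4.12 (cv2) and the standard library are available. Lean on these libraries where they do the work, as an engineer would, in place of code of your own. Each camera call takes 0.05 s, during which the arm holds its last target. There are 200 camera calls.

## Working session

There is one attempt and no reset: what is moved stays moved. The work goes in short steps, Python scripts to look and compute and a tool call to move; the robot and the scene stay as the last step left them, time stands still between calls to the robot, and variables do not carry over. Pictures are saved under pics/ and viewed, at most 10 in all, crops included, and the job is handed in when it is done.

Besides the shell and the picture viewer there is one more tool, called after ">>>" in YAML: its name, and indented under it one key for each argument. drive_tool: Moves the arm, as the interface text tells. Its arguments: {"type":"object","properties":{"deltas":{"type":"array","items":{"type":"number"}},"force":{"type":"number"}},"required":["deltas"]}

```bash
mkdir -p pics; cat > h.py <<'E'
import numpy as np, cv2
from bench import r
def ray(name,u,v,z,p=None):
    p=p or r.camera_params(name); f=192/np.tan(np.radians(p["fovy"])/2)
    E=np.array(p["extrinsics"]); R=E[:3,:3]; c=-R.T@E[:3,3]
    d=R.T@np.array([(u-p["cx"])/f,(v-p["cy"])/f,1]); return c+d*(z-c[2])/d[2]
E
python3 - <<'E'
from h import *
for n in ("top","scene"):
    cv2.imwrite(f"pics/{n}0.png",r.read_camera(n)); p=r.camera_params(n); print(n,p)
s=r.get_state();print(s["time"],s["position"],s["tool_rot"])
E
```

```text
top {'fovy': 51.618394080591735, 'cx': 255.2928640282915, 'cy': 192.17689364955936, 'extrinsics': array([[ 1.98970553e-02, -9.99516509e-01,  2.38925819e-02,
        -4.43776140e+00],
       [-9.94486187e-01, -2.22466332e-02, -1.02480782e-01,
         5.73148806e+02],
       [ 1.02962763e-01, -2.17217769e-02, -9.94448005e-01,
         7.68407223e+02],
       [ 0.00000000e+00,  0.00000000e+00,  0.00000000e+00,
         1.00000000e+00]])}
scene {'fovy': 52.42251797305721, 'cx': 260.141767190082, 'cy': 188.93718747029385, 'extrinsics': array([[ 7.60878420e-01,  6.48520897e-01,  2.20153464e-02,
        -4.41404306e+02],
       [ 3.75513534e-01, -4.12395575e-01, -8.30011732e-01,
        -1.79556443e+02],
       [-5.29200922e-01,  6.39805076e-01, -5.57311268e-01,
         1.00746621e+03],
       [ 0.00000000e+00,  0.00000000e+00,  0.00000000e+00,
         1.00000000e+00]])}
0.1 [258.40353305 540.82096434 221.89771689] [ 2.21084265e-01  9.75254342e-01 -7.98922016e-04 -2.80200414e-04]
```

View pics/top0.png

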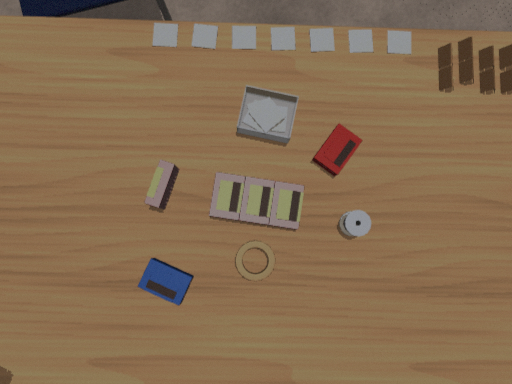

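View pics/scene0.png

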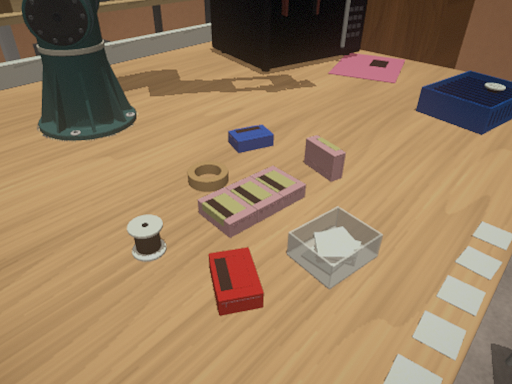

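The top picture shows the standing pink carton at about (161,185), with its olive strip on the left, away from the row. The row is at (228,197), (258,201) and (288,205), the tub at (267,115), the tape at (255,260) and the spool at (355,223). The look-alikes are blue (166,282) and red (338,150), both lying flat. The standing pink one is the target. I'll check it in an enlarged crop.

```bash
python3 - <<'E'
from h import *
im=cv2.imread("pics/top0.png")[145:245,135:315]
cv2.imwrite("pics/c0.png",cv2.resize(im,None,fx=4.4,fy=4.4,interpolation=cv2.INTER_CUBIC))
E
```

```text
(no output)
```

View pics/c0.png

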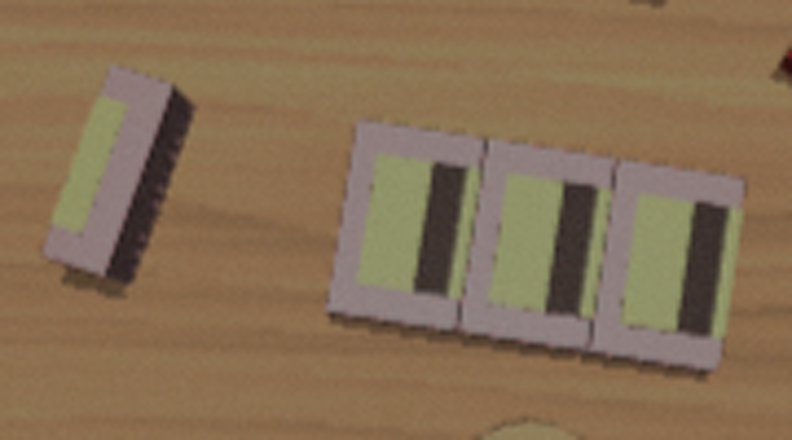

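The crop confirms it. The carton's top corners are (113,67), (173,90), (105,277) and (45,255), with the olive strip on the left side, so it must fall right, towards the row. The row's top corners are (357,120), (742,178), (715,372) and (328,312).

```bash
python3 - <<'E'
from h import *
def q(pts,z):
    P=np.array([ray("top",135+u/4.4,145+v/4.4,z)[:2] for u,v in pts]); print(P.round(1).tolist()); return P
C=q([(113,67),(173,90),(105,277),(45,255)],60); R=q([(357,120),(742,178),(715,372),(328,312)],30)
for P in(C,R):
    print("c",P.mean(0), "sides",[np.linalg.norm(P[i]-P[(i+1)%4]).round(1) for i in range(4)])
    a=(P[0]-P[3])+(P[1]-P[2]); print("long/x axis deg",np.degrees(np.arctan2(a[1],a[0])))
    b=(P[0]-P[1])+(P[3]-P[2]); print("y axis deg",np.degrees(np.arctan2(b[1],b[0])))
for n,u,v,z in(("tape",255,260,24),("tub",267,118,45),("blue",166,282,30)): print(n,ray("top",u,v,z))
from scipy.spatial.transform import Rotation as T
print(T.from_quat(r.get_state()["tool_rot"]).as_matrix().round(3))
E
```

```text
[[628.1, 192.9], [618.5, 166.2], [535.5, 192.3], [544.5, 218.7]]
[[611.6, 87.4], [588.9, -89.6], [500.0, -78.0], [523.5, 97.8]]
c [581.63114785 192.50132354] sides [np.float64(28.4), np.float64(87.0), np.float64(27.9), np.float64(87.4)]
long/x axis deg -17.286091520220115
y axis deg 70.65940539459996
c [556.01397846   4.39706427] sides [np.float64(178.4), np.float64(89.6), np.float64(177.4), np.float64(88.7)]
long/x axis deg -7.114246079483079
y axis deg 82.53688851177648
tape [438.10409257   5.43768974  24.        ]
tub [721.94399917 -12.54358049  45.        ]
blue [392.89174741 178.52482528  30.        ]
[[-0.902  0.431 -0.001]
 [ 0.431  0.902 -0.001]
 [ 0.    -0.002 -1.   ]]
```

```bash
python3 - <<'E'
from h import *
d=np.array([339.5,-301])/10
for i in range(10):
    y=np.radians(64.5-8.25*i); x=y+np.pi/2
    print(round((d@[np.cos(x),np.sin(x)])/10,1),round((d@[np.cos(y),np.sin(y)])/10,1))
E
```

```text
-4.4 -1.3
-4.5 -0.6
-4.5 0.0
-4.5 0.7
-4.3 1.3
-4.1 1.9
-3.8 2.5
-3.4 3.0
-2.9 3.5
-2.4 3.9
```

>>> drive_tool:
  deltas: [-4.4,-1.3,0,0,0,8.25,4.5,-4.5,-0.6,0,0,0,8.25,4.5,-4.5,0,0,0,0,8.25,4.5,-4.5,0.7,0,0,0,8.25,4.5,-4.3,1.3,0,0,0,8.25,4.5,-4.1,1.9,0,0,0,8.25,4.5,-3.8,2.5,0,0,0,8.25,4.5,-3.4,3,0,0,0,8.25,4.5,-2.9,3.5,0,0,0,8.25,4.5,-2.4,3.9,0,0,0,8.25,4.5]

```text
time: 1.35
position: [598.5, 238.3, 222.1]
tool_rot: [0.811, 0.586, -0.0, -0.0]
wrist_force: [1.6, 0.6, 0.7]
grip_width: 44.8
grasp_force: 0.0
```

>>> drive_tool:
  deltas: [0,0,0,0,0,0,4.5,0,0,0,0,0,0,4.5]

```text
time: 1.6
position: [597.0, 239.6, 222.0]
tool_rot: [0.809, 0.588, -0.001, -0.001]
wrist_force: [-0.9, -0.7, -0.8]
grip_width: 45.0
grasp_force: 0.0
```

```bash
cat >> h.py <<'E'
def rel(tx,ty,tz,head):
    s=r.get_state(); from scipy.spatial.transform import Rotation as T
    M=T.from_quat(s["tool_rot"]).as_matrix(); h=np.degrees(np.arctan2(M[1,1],M[0,1]))
    print("t",s["time"],"pos",np.round(s["position"],1),"head",round(h,1),"tilt",np.round(M[2],3),"delta cm",(M.T@(np.array([tx,ty,tz])-s["position"])/10).round(2),"turn",round(h-head,1), "F",np.round(s["wrist_force"],1))
E
python3 -c "
from h import *
rel(597.9,239.9,50,-18)
cv2.imwrite('pics/w1.png',r.read_camera('wrist'))"
```

```text
t 1.6 pos [597.  239.6 222. ] head -18.0 tilt [-0.001 -0.002 -1.   ] delta cm [ 0.07  0.1  17.2 ] turn -0.0 F [-0.9 -0.7 -0.8]
```

View pics/w1.png

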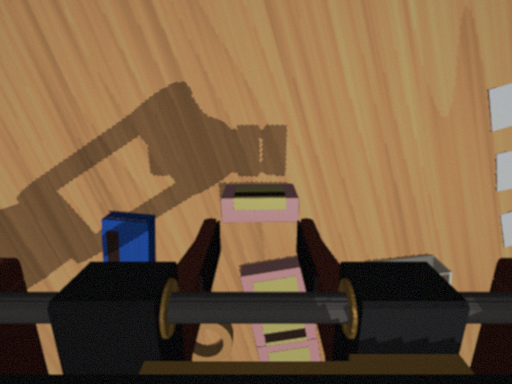

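The wrist picture shows the carton's top face at about (260,208), centred between the fingers and parallel to them. The label face is on my pushing side. I'll descend behind it.

>>> drive_tool:
  deltas: [0,0.1,4.3,0,0,0,4.5,0,0,4.3,0,0,0,4.5,0,0,4.3,0,0,0,4.5,0,0,4.3,0,0,0,4.5,0,0,0,0,0,0,4.5,0,0,0,0,0,0,4.5]

```text
time: 2.4
position: [599.1, 240.2, 52.1]
tool_rot: [0.809, 0.588, 0.001, 0.0]
wrist_force: [0.5, -0.3, 0.7]
grip_width: 45.0
grasp_force: 0.0
```

```bash
python3 -c "
from h import *
rel(597.9,239.9,50,-18)
im=r.read_camera('scene')[90:230,220:420]
cv2.imwrite('pics/s1.png',cv2.resize(im,None,fx=4,fy=4))"
```

```text
t 2.4 pos [599.1 240.2  52.1] head -18.0 tilt [ 0.001  0.001 -1.   ] delta cm [-0.06 -0.11  0.21] turn 0.0 F [ 0.5 -0.3  0.7]
```

View pics/s1.png

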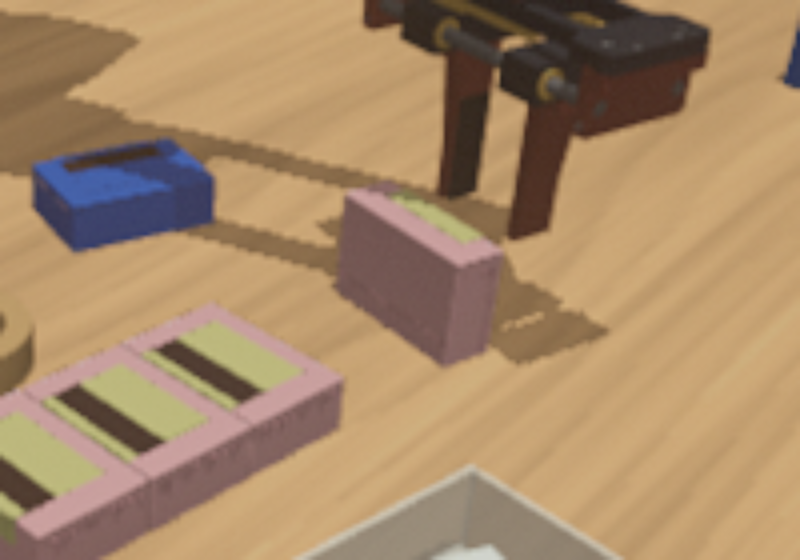

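The fingers stand behind the label face at (470,190) and (530,230), clear of everything. Next I push slowly along −x.

>>> drive_tool:
  deltas: [-1,0,0.1,0,0,0,4.5,-1,0,0,0,0,0,4.5,-0.5,0,0,0,0,0,4.5,-0.4,0,0,0,0,0,4.5,-0.4,0,0,0,0,0,4.5,-0.4,0,0,0,0,0,4.5,-0.4,0,0,0,0,0,4.5]

```text
time: 3.32
position: [585.9, 199.9, 49.5]
tool_rot: [0.809, 0.588, -0.0, -0.0]
wrist_force: [0.3, -0.3, -0.6]
grip_width: 44.8
grasp_force: 0.0
```

>>> drive_tool:
  deltas: [-0.4,0,0,0,0,0,4.5,-0.4,0,0,0,0,0,4.5,-0.4,0,0,0,0,0,4.5,0,0,0,0,0,0,4.5,0,0,0,0,0,0,4.5]

```text
time: 3.95
position: [582.4, 188.8, 49.7]
tool_rot: [0.809, 0.587, 0.0, 0.0]
wrist_force: [-0.5, 0.5, 0.1]
grip_width: 45.0
grasp_force: 0.0
```

```bash
python3 -c "
from h import *
rel(597.9,239.9,50,-18)
im=r.read_camera('scene')[90:230,220:420]
cv2.imwrite('pics/s2.png',cv2.resize(im,None,fx=4,fy=4))"
```

```text
t 3.95 pos [582.4 188.8  49.7] head -18.1 tilt [ 0.  0. -1.] delta cm [ 5.34 -0.11 -0.03] turn -0.1 F [-0.5  0.5  0.1]
```

View pics/s2.png

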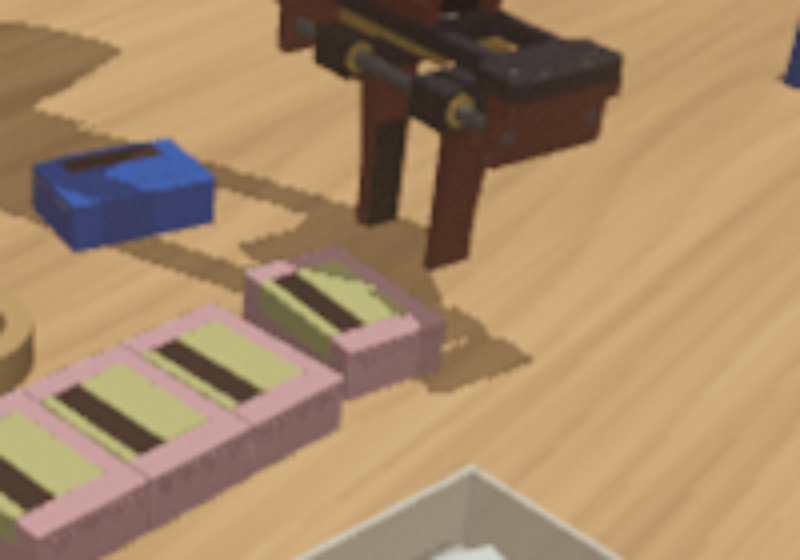

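The carton has fallen flat, label up, next to the row (at about (345,320)) with a wedge-shaped gap. I'll back off, lower and look from the top.

>>> drive_tool:
  deltas: [2,0,0,0,0,0,4.5,2,0,0,0,0,0,4.5,1,0,2,0,0,0,4.5,0,0,1.7,0,0,0,4.5,0,0,0,0,0,0,4.5,0,0,0,0,0,0,4.5]

```text
time: 4.75
position: [597.4, 235.8, 12.1]
tool_rot: [0.809, 0.587, -0.001, -0.0]
wrist_force: [0.1, 0.9, 0.1]
grip_width: 44.8
grasp_force: 0.0
```

```bash
python3 -c "
from h import *
rel(597.9,239.9,12,-18)
im=r.read_camera('top')[145:245,135:315]
cv2.imwrite('pics/t2.png',cv2.resize(im,None,fx=4.4,fy=4.4,interpolation=cv2.INTER_CUBIC))"
```

```text
t 4.75 pos [597.4 235.8  12.1] head -18.1 tilt [-0.001 -0.001 -1.   ] delta cm [ 0.41 -0.08  0.01] turn -0.1 F [0.1 0.9 0.1]
```

View pics/t2.png

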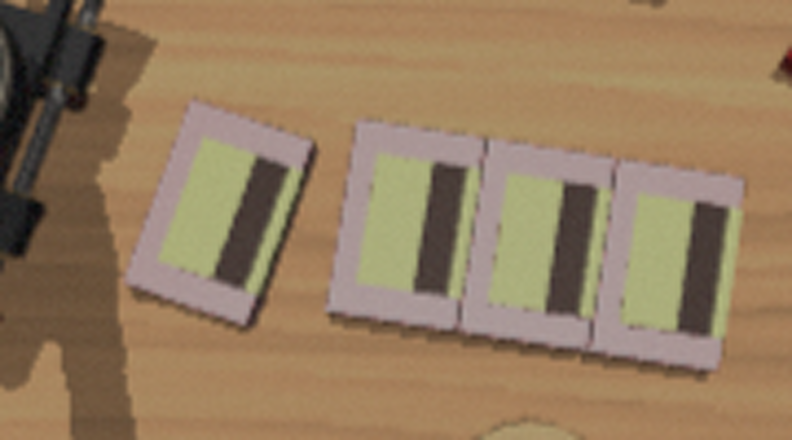

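The carton lies flat with top corners at (193,100), (315,145), (250,326) and (127,281), and the row hasn't moved.

```bash
cat > m.py <<'E'
from h import *
def q(pts,z): return np.array([ray("top",135+u/4.4,145+v/4.4,z)[:2] for u,v in pts])
def go(C,Rw):
    C=q(C,30);R=q(Rw,30)
    yv=(R[0]+R[3]-R[1]-R[2]);yv/=np.linalg.norm(yv);xv=np.array([yv[1],-yv[0]])
    L=(R[0]+R[3])/2-30*yv; c=C.mean(0); d=c-L
    a=(C[0]-C[3])+(C[1]-C[2]); ax=(R[0]-R[3])+(R[1]-R[2]); A=lambda v:np.degrees(np.arctan2(v[1],v[0])).round(1)
    print("c",c,"sides",np.linalg.norm(C-np.roll(C,-1,0),axis=1).round(1),"in row frame x",d@xv,"y",d@yv,"long",A(a),"row long",A(ax),"row x from y",A(xv))
    print("target c",L+61*yv, "L",L,"yv",yv)
    return c,L,yv,xv
E
python3 -c "
from m import *
go([(193,100),(315,145),(250,326),(127,281)],[(357,120),(742,178),(715,372),(328,312)])"
```

```text
c [567.70010644 147.55651629] sides [59.6 87.3 59.3 87.5] in row frame x -7.007541845540115 y 84.52094174141459 long -17.7 row long -7.1 row x from y -7.5
target c [571.59320075 123.32463316] L [563.67004207  62.84138295] yv [0.12988785 0.99152869]
```

Flat, but 7 mm off in x and 10.5° skew. First I nudge its near end along its length (+8 mm) with closed fingers. Then I square it up with the open fingers.

>>> drive_tool:
  deltas: [0,0,-5,0,0,0,3,-4.7,-4,0,0,0,0,0,-4.6,-4,0,0,0,0,0,0,0,0,0,0,0,0,0,0,5,0,0,0,0,0,0,0,0,0,0,0,0,0,0,0,0,0,0]

```text
time: 5.68
position: [494.2, 172.9, 13.6]
tool_rot: [0.809, 0.587, 0.0, 0.0]
wrist_force: [0.5, -0.4, 0.3]
grip_width: 0.5
grasp_force: 0.0
```

```bash
python3 -c "
from h import *
rel(492.9,171.4,12,-18); print(r.get_state()['grip_width'])"
```

```text
t 5.675 pos [494.2 172.9  13.6] head -18.1 tilt [ 0.     0.001 -1.   ] delta cm [-0.18 -0.07  0.16] turn -0.1 F [ 0.5 -0.4  0.3]
0.46788256746372836
```

>>> drive_tool:
  deltas: [-0.2,0.8,0,0,0,0,0,0,0.8,0,0,0,0,0,0,0.4,0,0,0,0,0,0,0.4,0,0,0,0,0,0,0.35,0,0,0,0,0,0,0,0,0,0,0,0,0,-2,0,0,0,0,0,0,0,-5,0,0,0,0]

```text
time: 6.68
position: [492.9, 168.1, 59.8]
tool_rot: [0.809, 0.588, -0.005, -0.002]
wrist_force: [0.3, 0.2, 1.1]
grip_width: 0.8
grasp_force: 0.0
```

```bash
python3 -c "
from h import *
im=r.read_camera('top')[145:245,135:315]
cv2.imwrite('pics/t3.png',cv2.resize(im,None,fx=4.4,fy=4.4,interpolation=cv2.INTER_CUBIC))"
```

```text
(no output)
```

View pics/t3.png

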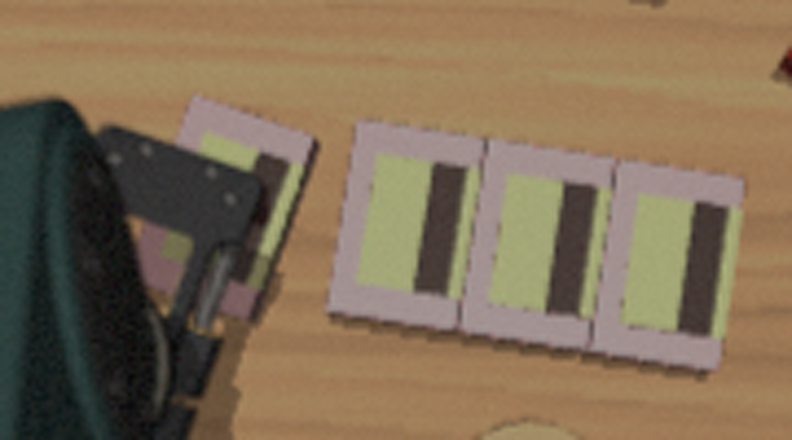

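The far corners moved only ~2.5 mm (now (194,95) and (318,140)), so I push again 4.5 mm further, then move back round to the label-edge side.

>>> drive_tool:
  deltas: [0,0,5,0,0,0,0,0,0,0,0,0,0,0,0,0.8,0,0,0,0,0,0,0.8,0,0,0,0,0,0,0.45,0,0,0,0,0,0,0.4,0,0,0,0,0,0,0,0,0,0,0,0,0,-2,0,0,0,0,0,0,0,-5,0,0,0,0]

```text
time: 7.85
position: [497.1, 166.7, 59.8]
tool_rot: [0.809, 0.588, -0.005, -0.002]
wrist_force: [0.6, 1.2, -0.4]
grip_width: 0.4
grasp_force: 0.0
```

>>> drive_tool:
  deltas: [4.5,4.3,0,0,0,-5.5,4.5,5.4,4.3,0,0,0,-5.3,4.5,0,0,0,0,0,0,4.5,0,0,0,0,0,0,4.5]

```text
time: 8.35
position: [604.6, 235.8, 61.7]
tool_rot: [0.75, 0.661, -0.002, -0.001]
wrist_force: [0.2, -0.4, 0.1]
grip_width: 36.8
grasp_force: 0.0
```

```bash
python3 -c "
from h import *
rel(580,180,12,-7.3)
im=r.read_camera('top')[145:245,135:315]
cv2.imwrite('pics/t4.png',cv2.resize(im,None,fx=4.4,fy=4.4,interpolation=cv2.INTER_CUBIC))"
```

```text
t 8.35 pos [604.6 235.8  61.7] head -7.2 tilt [-0.001 -0.003 -1.   ] delta cm [-5.84 -1.73  4.99] turn 0.1 F [ 0.2 -0.4  0.1]
```

View pics/t4.png

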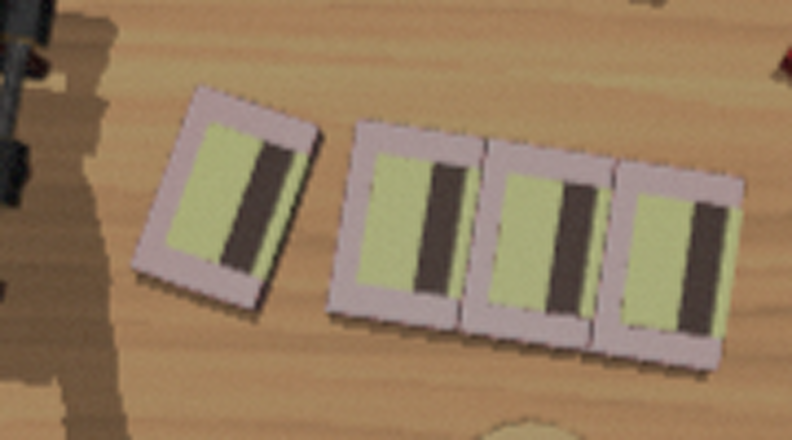

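The carton's corners are now (200,86), (322,131), (258,311) and (135,267).

```bash
python3 -c "
from m import *
c,L,yv,xv=go([(200,86),(322,131),(258,311),(135,267)],[(357,120),(742,178),(715,372),(328,312)])
p=L+yv*150+xv*0; print(p); rel(p[0],p[1],12,-7.3)"
```

```text
c [574.28463221 144.40725424] sides [59.6 86.9 59.2 87.5] in row frame x -0.0697447528881192 y 82.25360793358011 long -17.4 row long -7.1 row x from y -7.5
target c [571.59320075 123.32463316] L [563.67004207  62.84138295] yv [0.12988785 0.99152869]
[583.15321916 211.57068676]
t 8.4 pos [604.3 235.3  61.7] head -7.2 tilt [-0.002 -0.003 -1.   ] delta cm [-2.61 -1.78  4.98] turn 0.1 F [-1.2 -0.1 -0.5]
```

x is now on line. Next I descend, then push along −y of the row.

>>> drive_tool:
  deltas: [-2.6,-1.8,0,0,0,0,4.5,0,0,5,0,0,0,4.5,0,0,0,0,0,0,4.5,0,0,0,0,0,0,4.5]

```text
time: 8.9
position: [585.6, 212.1, 13.4]
tool_rot: [0.75, 0.661, -0.0, -0.0]
wrist_force: [-0.0, 0.7, 0.2]
grip_width: 45.2
grasp_force: 0.0
```

>>> drive_tool:
  deltas: [-1,0,0,0,0,0,4.5,-0.8,0,0,0,0,0,4.5,-0.4,0,0,0,0,0,4.5,-0.4,0,0,0,0,0,4.5,-0.4,0,0,0,0,0,4.5,-0.4,0,0,0,0,0,4.5,-0.4,0,0,0,0,0,4.5,-0.4,0,0,0,0,0,4.5,-0.3,0,0,0,0,0,4.5,-0.2,0,0,0,0,0,4.5]

```text
time: 10.15
position: [580.1, 165.4, 12.6]
tool_rot: [0.75, 0.661, -0.0, -0.0]
wrist_force: [0.3, 0.5, 0.1]
grip_width: 44.9
grasp_force: 0.5
```

>>> drive_tool:
  deltas: [0,0,0,0,0,0,4.5,0,0,0,0,0,0,4.5]

```text
time: 10.4
position: [580.2, 165.6, 12.6]
tool_rot: [0.75, 0.661, -0.0, 0.0]
wrist_force: [-0.2, -0.3, 0.8]
grip_width: 45.3
grasp_force: 0.0
```

```bash
python3 -c "
from m import *
s=r.get_state(); rel(583.15-.13*49,211.57-.9915*49,12,-7.3)
im=r.read_camera('top')[145:245,135:315]
cv2.imwrite('pics/t5.png',cv2.resize(im,None,fx=4.4,fy=4.4,interpolation=cv2.INTER_CUBIC))
big=cv2.imread('pics/t5.png').astype(int)
b0=cv2.imread('pics/t4.png').astype(int)
for n,v in(('row120',None),):
    for y in range(130,330,30):
        g=big[y,120:420].sum(1); pk=big[y,120:420]; print(y,g[::6].tolist())
"
```

```text
t 10.4 pos [580.2 165.6  12.6] head -7.2 tilt [-0. -0. -1.] delta cm [-0.31 -0.3   0.06] turn 0.1 F [-0.2 -0.3  0.8]
130 [77, 89, 77, 82, 83, 85, 104, 82, 83, 99, 99, 90, 85, 90, 110, 122, 247, 215, 228, 322, 326, 320, 312, 387, 484, 473, 477, 472, 479, 468, 473, 442, 446, 472, 465, 471, 480, 477, 467, 388, 480, 480, 473, 479, 469, 487, 480, 486, 480, 478]
160 [94, 93, 95, 78, 83, 67, 87, 88, 98, 90, 96, 92, 79, 86, 93, 97, 147, 192, 316, 323, 321, 310, 340, 488, 474, 478, 476, 481, 475, 475, 390, 173, 187, 201, 182, 189, 340, 490, 445, 487, 480, 477, 476, 480, 477, 477, 477, 480, 457, 470]
190 [84, 93, 86, 72, 88, 93, 84, 89, 91, 84, 91, 92, 89, 80, 147, 201, 156, 325, 322, 345, 462, 476, 476, 476, 475, 477, 475, 473, 481, 397, 210, 192, 193, 182, 196, 313, 476, 443, 470, 478, 477, 469, 412, 482, 480, 476, 470, 471, 476, 475]
220 [73, 95, 87, 79, 86, 88, 101, 93, 99, 89, 94, 80, 82, 104, 195, 155, 297, 326, 321, 323, 320, 327, 457, 479, 480, 476, 474, 479, 436, 215, 187, 195, 188, 189, 289, 467, 469, 455, 483, 479, 479, 479, 476, 480, 476, 477, 482, 475, 475, 478]
250 [91, 76, 77, 98, 81, 82, 73, 91, 95, 86, 92, 74, 88, 91, 112, 111, 55, 161, 306, 323, 319, 313, 341, 488, 479, 479, 475, 478, 238, 189, 195, 196, 186, 237, 438, 478, 407, 496, 482, 477, 478, 482, 478, 478, 475, 480, 481, 477, 478, 474]
280 [79, 98, 90, 84, 92, 89, 82, 72, 94, 85, 89, 72, 84, 99, 124, 87, 110, 311, 334, 331, 335, 328, 331, 399, 486, 480, 477, 477, 482, 484, 479, 483, 482, 480, 478, 360, 481, 478, 476, 480, 474, 478, 481, 474, 479, 476, 478, 478, 476, 387]
310 [96, 89, 98, 78, 81, 76, 83, 79, 83, 102, 97, 98, 89, 170, 258, 259, 251, 258, 255, 256, 256, 255, 249, 241, 272, 397, 399, 333, 313, 319, 314, 316, 312, 259, 274, 389, 414, 439, 463, 474, 477, 481, 483, 485, 484, 484, 483, 493, 475, 487]
```

Intensity along the rows shows a thin seam at the row's edge ((354,130) to (336,220)), so it is nearly touching. I'll back off, lift, and take the last look.

>>> drive_tool:
  deltas: [2,0,0,0,0,0,4.5,4,0,0,0,0,0,4.5,4,0,-3,0,0,0,4.5,0,0,-5,0,0,0,4.5,0,0,0,0,0,0,4.5,0,0,0,0,0,0,4.5]

```text
time: 11.2
position: [592.3, 265.6, 92.4]
tool_rot: [0.75, 0.661, -0.0, -0.0]
wrist_force: [-0.4, 0.2, -0.7]
grip_width: 45.0
grasp_force: 0.0
```

```bash
python3 -c "
from h import *
im=r.read_camera('top')[145:245,135:315]
cv2.imwrite('pics/t6.png',cv2.resize(im,None,fx=4.4,fy=4.4,interpolation=cv2.INTER_CUBIC))"
```

```text
(no output)
```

View pics/t6.png

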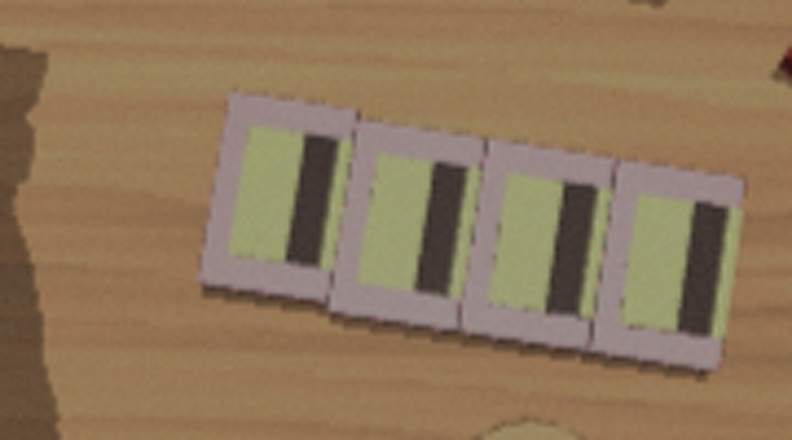

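The carton's corners are (231,92), (357,112), (328,300) and (202,285). It lies against the row, parallel, and about 4 mm off in line, inside the 10 mm limit. The row hasn't moved. I'll check the numbers and hand in if they are within limits.

```bash
python3 -c "
from m import *
c,L,yv,xv=go([(231,92),(357,112),(328,302),(202,285)],[(357,120),(742,178),(715,372),(328,312)])
x,y=(c-L)@xv,(c-L)@yv
if abs(x)<8 and 57<y<66: print(r.hand_in())"
```

```text
c [575.27139939 121.44108333] sides [58.4 87.9 57.5 89.2] in row frame x 3.891689713406886 y 59.61015959494646 long -6.6 row long -7.1 row x from y -7.5
target c [571.59320075 123.32463316] L [563.67004207  62.84138295] yv [0.12988785 0.99152869]
the job is handed in; nothing more can be done
None
```

I tipped the carton label up and pushed it against the left end of the row, then handed the job in at about 11 s; the last top picture puts it against its neighbour, about 4 mm off in line and within 1° of parallel, with the row unmoved, but no verdict came back.

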